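# Start the loaded sample spinner by its pull knob

## Task

Of the two identical sample spinners on the worktop, start the one that has a black-lidded sample cup standing in its holder: pull its spring-loaded start knob all the way out (straight up), keep it out for half a second, then let it return fully home and let go of it. Leave the knob of the empty spinner alone, and leave the cup standing in its holder.

Things in the scene. Friction and masses are not known exactly. Their poses are not given: they have to be found in the camera images.
- start_knob_cap (a point): Centre of the cap of the LOADED spinner's pull knob: plain black upright cylinder, 30 mm across, 16 mm high (8 mm either side of this point), on a 12 mm steel stem near the left end of the spinner's flat top. At home 87 mm above the worktop; the cap's underside is 24 mm above that top. It pulls straight up, and this point rises with it. The low speed dial 63 mm off (20 mm across, 12 mm high) is fixed.
- start_knob (a joint): How far the loaded spinner's knob is pulled out, m: 0 = home, 0.016 = fully out at its stop (straight up). A spring draws it home: about 3 N at home, 7 N fully out.
- other_knob (a joint): The same for the identical knob on the empty spinner. Each spinner is a grey box fixed to the worktop, 110 mm deep, 190 mm wide, top at 55 mm, turned up to 0.3 rad about the vertical; from the robot the knob is at the left, 65 mm from the middle, the cup holder at the right, 110 mm from the knob.
- loaded_cup: White sample cup with a black lid, 39 mm across, 33 mm high, loose, upright in the steel ring holder (10 mm high, 44 mm inside, 56 mm outside) of the loaded spinner. Origin: centre of its underside, 60 mm above the worktop; z is up. Similar cups stand on a tray and on the worktop, but not on the other spinner.
There are look-alikes about, which are no part of the job. What is shaped like the loaded_cup but brown or purple is not meant.

How it is judged:
By the outcome, as a careful person would: the job done as asked, in the order asked, and still so for the second after the job is handed in, with the robot touching nothing.
It also fails if it takes over 32 s, if anything falls off the work surface, if the arm or the gripper's body presses on something with over 40 N, if the wrist force passes 120 N, or if a joint passes its speed limit or range.

## Robot

A 6-joint arm with a two-finger parallel gripper is mounted at the origin on a cart in front of the work surface, level with it; the furniture and walls round the work are solid. World frame = base frame: x ahead of the robot, y to its left, z up, the work surface at z = 0. Lengths are in m, angles in rad, forces in N, time in s.
With the tool pointing down it reaches from about 0.35 to 0.85 m from the base axis. Payload 8.1 kg.
Tool frame: the origin (TCP) lies at the very end of the fingers, on their centre line; the grasp point (between the pads) lies 19 mm behind it; z points along the fingers, y is the line along which they close (so a half turn about z gives the same grasp; the last joint's range is limited). The gripper opens to 93 mm and grips with 3 to 60 N. Pads are 15 mm wide; open, the fingers measure 128 mm over their backs; the gripper's body (75 mm by 188 mm) begins 65 mm behind the grasp point.
Start: joints at [1.215, 0.13, 1.488, -0, 1.523, -0.085], TCP at [0.16, 0.578, 0.219] pointing down, gripper open.
Joint ranges: [-2.96, 2.96], [-0.89, 2.26], [0.02, 2.5], [-1.34, 4.48], [0, 2.73], [-2.66, 2.66]. Speed limits (rad/s): [2.39, 2.39, 2.79, 3.14, 3.14, 3.14].

## Interface

Orientations are given as a unit quaternion [x, y, z, w].
In Python, from workcell import robot, cams gives the robot as it stands.
- The arm moves only by the tool servo_tool, never from a script. Its argument "deltas" is a list of rows, each a list of 3 entries, a list of its own where there are three numbers: the opening, from 0 (shut) to 1 (fully open), then the shift along the tool's x, y, z in units of 10 cm (1.0 is 10 cm), then the turn about the tool's z in units of 0.15 rad (1.0 is 0.15 rad). A call has 1 to 8 rows; each row shifts and turns the commanded pose from where the row before left it, along the tool's axes as they then stand; what a row does not reach is not made up. A row lasts 1/8 s, in which the tool goes at most 62.5 mm and 10.7 degrees, less where a joint would pass 70% of its speed; a pose out of reach is approached as far as the arm can. A call with a number of a shift or a turn outside -1 to 1 is refused whole. A call with a gripper value outside its range is refused whole. The fingers move at their own pace and stop on an object; the grip force is fixed at half the most. Time passes only in rows, so rows that do not move let the fingers close. It gives the time, the measured TCP pose, the force, the opening and the grip force at its end, in the units of the state.
- robot.get_state(): the state, without advancing time (a new reading comes with each control period).
- cams.snapshot(name): name is "side" or "top"; returns the picture (420x560x3 uint8, red, green, blue); there is no depth.
- cams.camera_params(name): a dict with "K" (3x3 intrinsics, pixels), "k1" (the pictures are not rectified: a ray, as slopes to the right and down, at radius r is drawn at 1 + k1 r^2 times it, then the intrinsics apply), "rvec" (rotation vector, rad) and "tvec" (3), from world to camera coordinates, as OpenCV has them. Camera axes: x right, y down, z forward; pixel columns grow to the right and rows downward; lengths in m; the calibration is good to about 2 mm. A picture is of the moment at which its call begins. camera_params takes no time and is no camera call.
- robot.sign_off(): hands the job in; it is judged then, once.
The state is a dict: "time_s": time; "qpos": joint angles; "joint_velocities": joint speeds; "effort": joint torques, N m; "ee_pos": TCP position; "tool_rot": TCP orientation; "wrist_force": force on the tool from outside, world axes, zero at the start; "ft_torque": the same for the moment, N m; "width": finger opening in m; "gripper_force": force on a finger pad.
Only numpy, scipy, OpenCV 4.12 (cv2) and the standard library are available. Lean on these libraries where they do the work, as an engineer would, in place of code of your own. Each camera call takes 0.05 s, during which the arm holds its last target. There are 200 camera calls.

## Working session

There is one attempt and no reset: what is moved stays moved. The work goes in short steps, Python scripts to look and compute and a tool call to move; the robot and the scene stay as the last step left them, time stands still between calls to the robot, and variables do not carry over. Pictures are saved under pics/ and viewed, at most 10 in all, crops included, and the job is handed in when it is done.

Besides the shell and the picture viewer there is one more tool, called after "Call:" as name([rows], argument=value, ...), one row to a line, values as JSON. servo_tool: Moves the arm, as the interface text tells. Its arguments: {"type":"object","properties":{"deltas":{"type":"array"}},"required":["deltas"]}

```bash
mkdir -p pics
cat > h.py <<'E'
import numpy as np, cv2
from workcell import robot, cams
def ray(n,u,v):
    p=cams.camera_params(n);K=np.array(p["K"],float);k=p["k1"]
    d=cv2.undistortPoints(np.array([[[u,v]]],float),K,np.array([k,0,0,0.]))[0,0]
    R=cv2.Rodrigues(np.array(p["rvec"],float))[0];t=np.array(p["tvec"],float).ravel()
    return -R.T@t, R.T@np.array([d[0],d[1],1])
def onz(n,u,v,z):
    c,d=ray(n,u,v);return c+d*(z-c[2])/d[2]
def proj(n,P):
    p=cams.camera_params(n)
    return cv2.projectPoints(np.array(P,float).reshape(-1,3),np.array(p["rvec"],float),np.array(p["tvec"],float),np.array(p["K"],float),np.array([p["k1"],0,0,0.]))[0].reshape(-1,2)
def snap(n,f):
    im=cv2.cvtColor(cams.snapshot(n),cv2.COLOR_RGB2BGR);cv2.imwrite("pics/"+f,im);return im
E
python3 - <<'E'
from h import *
for n in("top","side"):
    snap(n,n+"0.png");print(n,ray(n,280,210))
s=robot.get_state();print(s["ee_pos"],s["tool_rot"],s["time_s"],s["width"])
E
```

```text
top (array([ 0.42805781, -0.12561574,  0.98734363]), array([ 0.08382349, -0.0543146 , -0.99510399]))
side (array([ 0.0661981 , -0.89173998,  0.69101394]), array([ 0.39988138,  0.71463111, -0.57401274]))
[0.16030292 0.57766254 0.21769661] [ 1.34974645e-01  9.90848703e-01 -8.11950525e-04 -1.82456790e-04] 0.1 0.09286819921940441
```

View pics/top0.png

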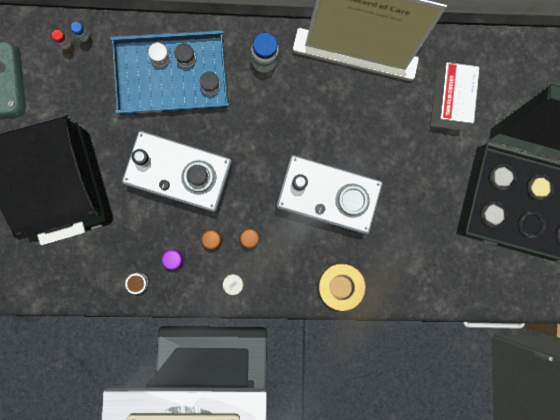

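View pics/side0.png

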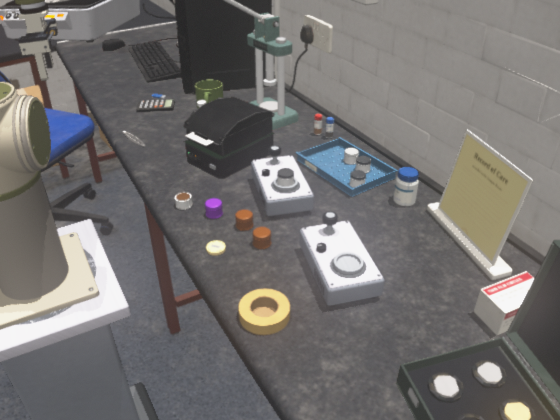

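The top view shows two spinners. The left one has a black-lidded cup at (199,177) and its knob at (140,157). The right one's holder at (352,200) is empty, with its knob at (300,183). Look-alikes:
- Knobs: right spinner's knob (300,183), speed dials (165,185) and (320,210).
- Cups: tray cups (185,55) and (209,83), brown (211,240) and (249,239), purple (172,260).

My choice is the knob at (140,157). I'll check it in a close crop.

Run:
```python
from h import *
t=cv2.imread("pics/top0.png");s=cv2.imread("pics/side0.png")
a=cv2.resize(t[120:220,110:240],None,fx=4,fy=4,interpolation=cv2.INTER_CUBIC)
b=cv2.resize(s[140:220,240:320],None,fx=3.4,fy=5,interpolation=cv2.INTER_CUBIC)
cv2.imwrite("pics/crop0.png",np.hstack([a,b[:400]]))
K=onz("top",140,156.5,.095);H=onz("top",199,176.5,.093)
print("knob",K,"cup",H,"dist",np.linalg.norm(K-H),"dial",onz("top",164.5,185,.067))
for c in [(139,134),(230,156),(215,210),(124,180)]: print("corner",onz("top",*c,.055))
d=(H-K)[:2];print("yaw dir",np.arctan2(d[1],d[0]))
print("side proj knob",proj("side",[K[0],K[1],.087]),"cup",proj("side",[H[0],H[1],.093]))
print("printer right edge z=.1",[onz("top",*c,.1) for c in [(75,118),(105,220)]])
```

```text
knob [0.59585011 0.08547817 0.095     ] cup [ 0.56203165 -0.02314638  0.093     ] dist 0.11378479783794801 dial [0.54790974 0.04420114 0.067     ]
corner [0.64714919 0.09854904 0.055     ]
corner [ 0.60946009 -0.0773029   0.055     ]
corner [ 0.50362822 -0.05137815  0.055     ]
corner [0.55704925 0.12325778 0.055     ]
yaw dir -1.8726181151417838
side proj knob [[273.58595783 150.75742192]] cup [[283.68520532 172.22391003]]
printer right edge z=.1 [array([0.66230728, 0.2037282 , 0.1       ]), array([0.47719392, 0.14179522, 0.1       ])]
```

View pics/crop0.png

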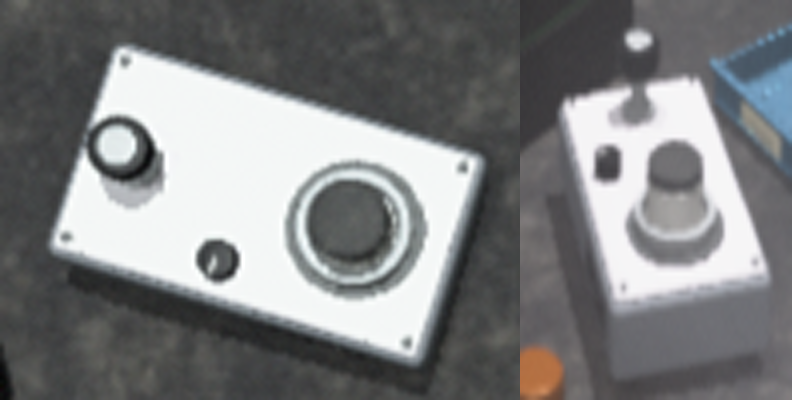

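The crop confirms it: a white cup with a black lid stands in the left spinner's ring. Its knob cap is at about (0.595, 0.085) and the dial is well clear. I'll close the fingers along world x so the gripper body stays off the printer, and go in along a short-radius path.

Call:
servo_tool([
  [1,[-0.39,-0.28,-0.04],0],
  [1,[-0.39,-0.28,-0.04],0],
  [1,[-0.39,-0.28,-0.04],0],
  [1,[-0.39,-0.28,-0.04],0],
  [1,[-0.39,-0.28,-0.04],0],
  [1,[-0.39,-0.28,-0.04],0],
  [1,[-0.39,-0.28,-0.04],0],
  [1,[-0.39,-0.28,-0.04],0],
])

```text
time_s: 1.1
ee_pos: [0.4018, 0.2774, 0.2504]
tool_rot: [0.135, 0.991, -0.0, -0.0]
wrist_force: [1.6, 0.2, 0.3]
width: 0.0929
gripper_force: 0.0
```

Call:
servo_tool([
  [0.7,[-0.22,-0.41,0],0],
  [0.7,[-0.22,-0.41,0],0],
  [0.7,[-0.22,-0.41,0],0],
  [0.7,[-0.22,-0.41,0],0],
  [0.7,[0,0,0],0.96],
  [0.7,[0,0,0],0.96],
  [0.7,[0,0,0],0.96],
  [0.7,[0,0,0],0.96],
])

```text
time_s: 2.1
ee_pos: [0.4419, 0.0972, 0.2502]
tool_rot: [0.413, 0.911, -0.0, -0.0]
wrist_force: [-0.3, 0.0, 0.5]
width: 0.0652
gripper_force: 0.0
```

Call:
servo_tool([
  [0.7,[0,0,0],0.96],
  [0.7,[0,0,0],0.96],
  [0.7,[0,0,0],0.96],
  [0.7,[0,0,0],0.96],
  [0.7,[0,0,0],0.96],
  [0.7,[0,0,0],0],
])

```text
time_s: 2.85
ee_pos: [0.4419, 0.0973, 0.2503]
tool_rot: [0.705, 0.709, -0.0, -0.0]
wrist_force: [-0.1, 0.1, -0.5]
width: 0.0652
gripper_force: 0.0
```

Call:
servo_tool([
  [0.7,[-0.03,0.38,0],0],
  [0.7,[-0.03,0.38,0],0],
  [0.7,[-0.03,0.38,0],0],
  [0.7,[-0.03,0.39,0],0],
  [0.7,[0,0,0.4],0],
  [0.7,[0,0,0.4],0],
  [0.7,[0,0,0.2],0],
  [0.7,[0,0,0],0],
])

```text
time_s: 3.85
ee_pos: [0.5939, 0.0858, 0.149]
tool_rot: [0.705, 0.709, -0.001, -0.001]
wrist_force: [0.1, 0.8, 1.1]
width: 0.0654
gripper_force: 0.0
```

Run:
```python
from h import *
s=snap("side","side1.png");t=snap("top","top1.png")
a=cv2.resize(t[90:230,60:250],None,fx=2.1,fy=3,interpolation=cv2.INTER_CUBIC)
b=cv2.resize(s[70:210,210:340],None,fx=3,fy=3,interpolation=cv2.INTER_CUBIC)
cv2.imwrite("pics/c1.png",np.hstack([a,b]))
p=robot.get_state()["ee_pos"];print(p,proj("side",p),proj("side",[p[0],p[1],.087]), proj("top",p))
```

```text
[0.59595426 0.08597007 0.15229016] [[273.26134173 126.22932987]] [[273.52587854 150.66263796]] [[131.97628703 150.01118622]]
```

View pics/c1.png

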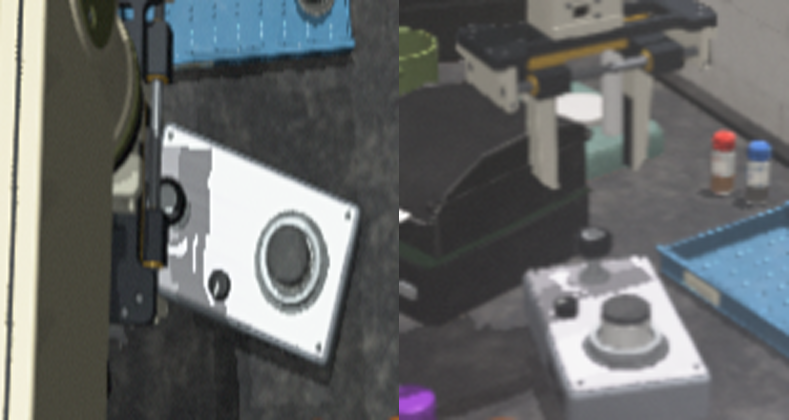

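The side crop shows both fingers straddling the knob, tips at crop (547,185) and (635,168). The cap sits at crop (596,241), about 3 mm further in x. The cup is still in its ring. I'll correct by that amount and go down.

Call:
servo_tool([
  [0.7,[0,0.03,0.2],0],
  [0.7,[0,0,0.2],0],
  [0.7,[0,0,0.2],0],
  [0.7,[0,0,0.12],0],
  [0.7,[0,0,0.1],0],
  [0.4,[0,0,0],0],
  [0.4,[0,0,0],0],
  [0.4,[0,0,0],0],
])

```text
time_s: 4.95
ee_pos: [0.5988, 0.086, 0.0695]
tool_rot: [0.706, 0.709, 0.001, 0.0]
wrist_force: [-0.8, 0.5, 1.5]
width: 0.0403
gripper_force: 0.0
```

Run:
```python
from h import *
s=snap("side","side2.png")
cv2.imwrite("pics/c2.png",cv2.resize(s[110:200,230:330],None,fx=6,fy=6,interpolation=cv2.INTER_CUBIC))
st=robot.get_state();print(st["ee_pos"],st["wrist_force"],st["width"])
```

```text
[0.5987471  0.08596346 0.06946634] [-0.86242464  0.02258838 -0.67631512] 0.03844365267088193
```

View pics/c2.png

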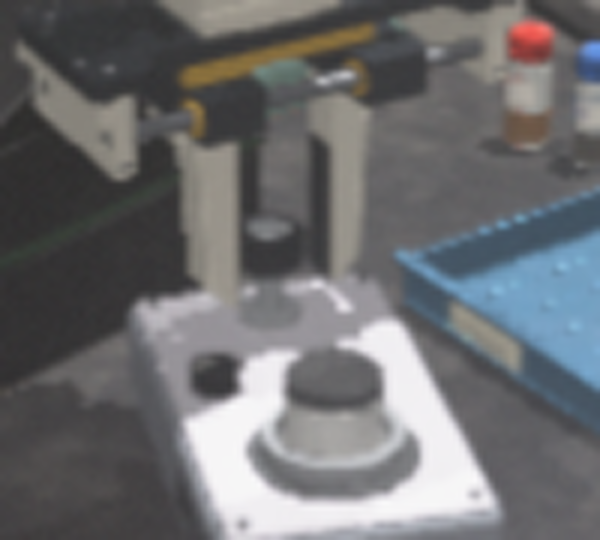

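Run:
```python
from h import *
T=np.array([.598,.0853,.068]);w=.0385/2
c=lambda P:np.round((proj("side",P)-[230,110]+.5)*6).tolist()
print("tcp",c(T),"cap ctr",c(T+[0,0,.019]),"cap top",c(T+[0,0,.027]))
for s in(-1,1):
  for dy in(-.0075,.0075): print(s,dy,c(T+[s*w,dy,0]),c(T+[s*w,dy,.03]))
# measured cap in this crop: top disc centre (271,228), body centre (271,246)
for z,v,u in((.095,228,271),(.087,246,271)): print(onz("side",230+u/6-.5,110+v/6-.5,z))
t=cv2.imread("pics/top0.png");print(onz("top",140.0,156.6,.087),onz("top",139.3,156.0,.095))
```

```text
tcp [[270.0, 288.0]] cap ctr [[269.0, 246.0]] cap top [[269.0, 229.0]]
-1 -0.0075 [[237.0, 307.0]] [[236.0, 241.0]]
-1 0.0075 [[219.0, 291.0]] [[218.0, 226.0]]
1 -0.0075 [[320.0, 284.0]] [[320.0, 219.0]]
1 0.0075 [[302.0, 269.0]] [[302.0, 204.0]]
[0.59900178 0.08564189 0.095     ]
[0.59874999 0.08532519 0.087     ]
[0.59716681 0.08736328 0.087     ] [0.59674133 0.0867829  0.095     ]
```

The projection puts the cap within about 2 mm of the TCP line, and the finger corners match too. The cup is standing and nothing is touching. Closing on the cap.

Call:
servo_tool([
  [0.3,[0,0,0],0],
  [0.2,[0,0,0],0],
  [0.2,[0,0,0],0],
  [0.2,[0,0,0],0],
])

```text
time_s: 5.5
ee_pos: [0.5972, 0.0859, 0.069]
tool_rot: [0.706, 0.709, -0.001, -0.001]
wrist_force: [-7.1, -0.2, 5.5]
width: 0.0292
gripper_force: 30.0
```

Call:
servo_tool([
  [0.2,[0,-0.01,0],0],
  [0.2,[0,0,-0.04],0],
  [0.2,[0,0,-0.04],0],
  [0.2,[0,0,-0.04],0],
  [0.2,[0,0,-0.03],0],
  [0.2,[0,0,0],0],
])

```text
time_s: 6.25
ee_pos: [0.597, 0.0859, 0.0835]
tool_rot: [0.706, 0.709, -0.0, -0.0]
wrist_force: [1.9, 0.6, -6.8]
width: 0.0292
gripper_force: 30.0
```

Call:
servo_tool([
  [0.2,[0,0,-0.01],0],
  [0.2,[0,0,-0.01],0],
  [0.2,[0,0,0],0],
])

```text
time_s: 6.62
ee_pos: [0.597, 0.0859, 0.0852]
tool_rot: [0.706, 0.709, -0.0, -0.0]
wrist_force: [2.9, 0.1, -10.8]
width: 0.0295
gripper_force: 30.0
```

Call:
servo_tool([
  [0.2,[0,0,-0.01],0],
  [0.2,[0,0,0],0],
])

```text
time_s: 6.88
ee_pos: [0.5969, 0.0859, 0.0853]
tool_rot: [0.706, 0.708, -0.0, -0.0]
wrist_force: [7.3, 1.5, -17.6]
width: 0.029
gripper_force: 30.0
```

The force has risen to 17.6 N with no further travel, so the knob is at its stop. Holding there.

Call:
servo_tool([
  [0.2,[0,0,0],0],
  [0.2,[0,0,0],0],
  [0.2,[0,0,0],0],
  [0.2,[0,0,0],0],
  [0.2,[0,0,0],0],
  [0.2,[0,0,0],0],
])

```text
time_s: 7.62
ee_pos: [0.5969, 0.0859, 0.0853]
tool_rot: [0.706, 0.709, -0.0, -0.0]
wrist_force: [8.0, 2.7, -17.3]
width: 0.0294
gripper_force: 30.0
```

Run:
```python
from h import *
s=snap("side","side3.png")
cv2.imwrite("pics/c3.png",cv2.resize(s[110:200,230:330],None,fx=6,fy=6,interpolation=cv2.INTER_CUBIC))
st=robot.get_state();print(st["ee_pos"],st["wrist_force"],st["width"])
```

```text
[0.5968971  0.08589694 0.08524706] [  6.93537744   1.09005649 -17.79863137] 0.029622431509976593
```

View pics/c3.png

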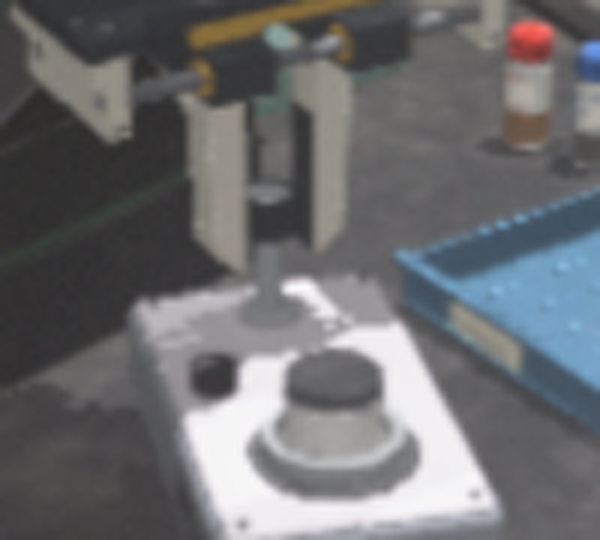

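The cap's top face has risen from row 228 to about 192, roughly 16 mm, so the knob is fully out. The cup is undisturbed. Now I'll lower it home.

Call:
servo_tool([
  [0.2,[0,0,0.03],0],
  [0.2,[0,0,0.04],0],
  [0.2,[0,0,0.04],0],
  [0.2,[0,0,0.04],0],
  [0.2,[0,0,0.03],0],
  [0.2,[0,0,0],0],
  [0.2,[0,0,0],0],
])

```text
time_s: 8.55
ee_pos: [0.5971, 0.0859, 0.0691]
tool_rot: [0.706, 0.709, -0.0, -0.0]
wrist_force: [-5.5, -0.1, 1.2]
width: 0.029
gripper_force: 30.0
```

Call:
servo_tool([
  [0.2,[0,0,0.01],0],
  [0.2,[0,0,0],0],
  [0.7,[0,0,0],0],
  [0.7,[0,0,0],0],
  [0.7,[0,0,0],0],
  [0.7,[0,0,0],0],
])

```text
time_s: 9.3
ee_pos: [0.5973, 0.0859, 0.0676]
tool_rot: [0.706, 0.709, 0.0, 0.0]
wrist_force: [0.4, 0.5, 0.1]
width: 0.0636
gripper_force: 0.0
```

Call:
servo_tool([
  [0.7,[0,0,-0.2],0],
  [0.7,[0,0,-0.3],0],
  [0.7,[0,0,-0.4],0],
  [0.7,[0,0,-0.4],0],
  [0.7,[0,0,0],0],
  [0.7,[0,0,0],0],
])

```text
time_s: 10.05
ee_pos: [0.5973, 0.0859, 0.1983]
tool_rot: [0.706, 0.709, 0.0, 0.0]
wrist_force: [0.2, 0.1, -1.5]
width: 0.0649
gripper_force: 0.0
```

Run:
```python
from h import *
s=snap("side","side4.png")
cv2.imwrite("pics/c4.png",cv2.resize(s[110:200,230:330],None,fx=6,fy=6,interpolation=cv2.INTER_CUBIC))
st=robot.get_state();print(st["ee_pos"],st["wrist_force"],st["width"],st["time_s"])
```

```text
[0.59665631 0.08586919 0.19711597] [-0.22469561 -1.30545263  0.0590176 ] 0.06495945104391201 10.1
```

View pics/c4.png

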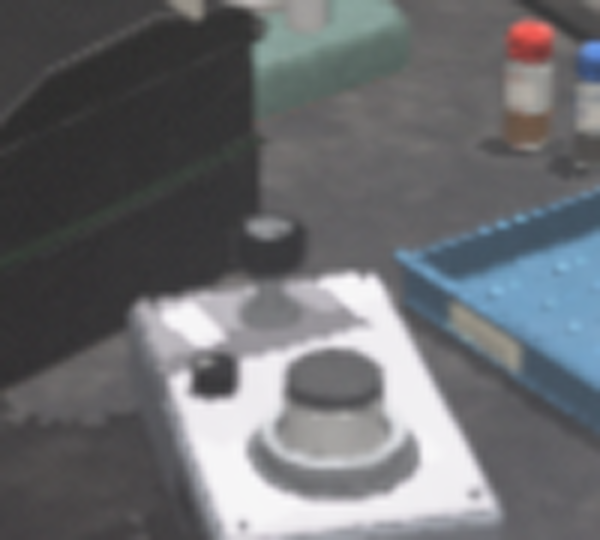

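The cap is back at row 228 (home), the cup is standing in its ring, and the gripper is clear. Handing in.

```bash
python3 -c "
from workcell import robot
print(robot.sign_off())"
```

```text
the job is handed in; nothing more can be done
None
```

I pulled the loaded (left) spinner's knob out to its stop, held it over half a second, let it return home and released it; the cup is still in its holder, I never went near the empty spinner's knob, and the job was handed in at about 10 s.

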